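Take the shade card out of the lever arch file

TASK

Lift the lever of the open lever arch file so that its rings spring open, take the top shade card (the white one with the red swatches) off the posts and lay it flat in the grey tool tray beside the file, swatches up, next to the two bottles standing there; set it down, do not drop it, and do not knock a bottle over. Then press the lever down fully home so that the rings are closed again, with the other two shade cards still filed on the posts.

Things in the scene. Friction and masses are not known exactly. Their poses are not given: they have to be found in the camera images.
- file: Lever arch file lying open, dark blue boards lined grey-blue; it cannot move. Origin at table height in the ring channel, half-way between the posts; x runs along the spine away from the lever's end, y to the left towards spine and front cover, z up. Boards reach x -125..125, y -145..285 mm, 4 mm thick. The steel mechanism stands on the right-hand board, its lever at the -x end
- lever (a joint): Lever angle: 0 = down, fully home, rings closed; 0.8 rad = raised, rings fully open. Over-centre spring: below about 0.42 rad it pulls itself down home, above that it springs up to 0.8 by itself and stays. About 5 N on the tab, along its arc, starts to raise or to lower it. Lower it along that arc (to the file's -x and down): pushing straight down on the raised tab nearly jams
- rings (a joint): Angle of the two steel ring arches, the same as the lever's: 0 = closed onto the posts, 0.8 rad = open. They turn on a shaft along the file's x at y 28, z 8 mm, stand at x -40 and +40 mm, reach z 65 mm closed and 74 mm open, and swing to the file's +y, clear of the posts and of the card, when open
- lever_tab (a point): Centre of the black plastic finger tab at the lever's free end: 14 mm wide (along the file's y), 28 mm long, 11 mm high. It moves on an arc of 61 mm radius about lever_pivot in the file's x-z plane: lever down, it is at x -112, y 6, z 32 mm in the file's frame; raised, at about x -85, z 71 mm. Both its sides are free
- lever_pivot (a point): Hinge axis of the lever (the axis is along the file's y) at x -52, y 6, z 20 mm in the file's frame
- post_near (a point): Top of the post nearer to the lever: fixed, upright, 5 mm thick, at x -40, y -22, z 37 mm in the file's frame
- post_far (a point): Top of the other such post, at x +40, y -22, z 37 mm in the file's frame
- card_top_center (a point): Centre (half-way up) of the top card: white rigid plate 120 (its x) x 56 (its y) x 5.5 mm, 30-55 g, six red to pink swatches on its upper face (z points out of it). Two 9 mm holes, 13 mm to +y of the centre, sit loosely on the posts. It starts at z 16-21.5 mm on two narrower cards, its long edges overhanging by 5 and 7 mm; open rings let it lift straight up
- card_mid_center (a point): Centre of the middle card: grey plate 120 x 44 x 6 mm with brown swatches, threaded on the posts below the top card; stays in the file
- card_low_center (a point): Centre of the lowest card, the same as the middle one; stays in the file
- tray: Grey shallow metal tool tray, loose, 173 (its x) x 258 mm (its y), rim 15 mm high, flat inner floor 156 x 242 mm, 2 mm above the table. Origin at table height under its centre. Its y axis points roughly towards the robot; the two bottles stand near its -y end, the +y part is empty
- bottle_amber: Small brown lacquer bottle with a black cap, 27 mm across, 74 mm high, standing in the tray; origin at its foot
- bottle_crimson: Small crimson lacquer bottle with a black cap, 27 mm across, 74 mm high, standing in the tray; origin at its foot
Mind the look-alikes: they are no part of the job. What is shaped like the bottle_amber but purple is not meant. Leave any blue look-alike of the bottle_crimson alone.

How it is judged:
By the outcome, as a careful person would: the job done as asked, in the order asked, and still so for the second after the job is handed in, with the robot touching nothing.
It also fails if it takes over 72 s, if anything falls off the work surface, if the arm or the gripper's body presses on something with over 40 N, if the wrist force passes 120 N, or if a joint passes its speed limit or range.

ROBOT

A 7-joint arm with a two-finger parallel gripper is mounted at the origin on a cart in front of the work surface, level with it; the furniture and walls round the work are solid. World frame = base frame: x ahead of the robot, y to its left, z up, the work surface at z = 0. Lengths are in m, angles in degrees, forces in N, time in s.
With the tool pointing down it reaches from about 0.35 to 0.9 m from the base axis. Payload 7.2 kg.
Tool frame: the origin (TCP) lies at the very end of the fingers, on their centre line; the grasp point (between the pads) lies 19 mm behind it; z points along the fingers, y is the line along which they close (so a half turn about z gives the same grasp; the last joint's range is limited). The gripper opens to 88 mm and grips with 3 to 60 N. Pads are 20 mm wide; open, the fingers measure 115 mm over their backs; the gripper's body (75 mm by 178 mm) begins 61 mm behind the grasp point.
Start: joints at [-3.908, 23.554, -0.728, 91.456, 0.321, 64.991, -4.71], TCP at [0.625, -0, 0.223] pointing down, gripper open.
Joint ranges: [-169.25, 169.25], [-16.82, 113.86], [-84.01, 82.57], [7.8, 145.47], [-59.2, 239.2], [7.22, 106.19], [-163.78, 163.78]. Speed limits (degrees/s): [136.94, 136.94, 172.46, 172.46, 180, 180, 180].

INTERFACE

Orientations are given as [roll, pitch, yaw] about the fixed x, y, z axes, in that order (R = Rz(yaw) Ry(pitch) Rx(roll)).
In Python, from plant import env, cams, close_job gives the robot as it stands.
- The arm moves only by the shell command python3 -m jog 'ROWS' [FORCE]. ROWS is JSON, a list of rows, each an object of numbers: "dx", "dy", "dz": the shift along the tool's x, y, z in cm; "rx", "ry", "rz": the turn, a rotation vector about the tool's x, y, z in degrees; "grip": the closure in counts, from 0 (fully open) to 255 (shut). In form: [{"dx": .., "dy": .., "dz": .., "rx": .., "ry": .., "rz": .., "grip": ..}, ...]. A call has 1 to 20 rows; each row is the pose to reach, as a shift and turn from the pose commanded when the call began, along the tool's axes at that moment; what a row does not reach only later rows make up. A row lasts 1/8 s, in which the tool goes at most 62.5 mm and 10.7 degrees, less where a joint would pass 70% of its speed; a pose out of reach is approached as far as the arm can. A call with a gripper value outside its range is refused whole. The fingers move at their own pace and stop on an object; FORCE is the grip in N (left out, the last holds). Time passes only in rows, so rows that repeat a pose let the fingers close. It gives the time, the measured TCP pose, the force, the opening and the grip force at its end, in the units of the state.
- env.get_obs(): the state, without advancing time (a new reading comes with each control period).
- cams.read_camera(name): name is "scene" or "side" or "wrist"; returns a dict with "pixels" (480x640x3 uint8, red, green, blue), "z_map" (480x640 float32, m along the optical axis (not along the pixel's ray), 0 where there is no reading), "fx", "fy", "cx", "cy" (pixels), "k1" (the pictures are not rectified: a ray, as slopes to the right and down, at radius r is drawn at 1 + k1 r^2 times it, then the intrinsics apply), "origin" and "rotation" of the camera in the world. Camera axes: x right, y down, z forward; pixel columns grow to the right and rows downward; lengths in m; the calibration is good to about 2 mm. A picture is of the moment at which its call begins.
- close_job(): hands the job in; it is judged then, once.
The state is a dict: "t": time; "q": joint angles; "qd": joint speeds; "tau": joint torques, N m; "tool_pos": TCP position; "tool_rot": TCP orientation; "ft_force": force on the tool from outside, world axes, zero at the start; "moment": the same for the moment, N m; "opening": finger opening in m; "grasp_force": force on a finger pad.
Only numpy, scipy, OpenCV 4.12 (cv2) and the standard library are available. Lean on these libraries where they do the work, as an engineer would, in place of code of your own. Each camera call takes 0.05 s, during which the arm holds its last target. There are 200 camera calls.

## Working session

There is one attempt and no reset: what is moved stays moved. The work goes in short steps, Python scripts to look and compute and a shell command to move; the robot and the scene stay as the last step left them, time stands still between calls to the robot, and variables do not carry over. Pictures are saved under pics/ and viewed, at most 13 in all, crops included, and the job is handed in when it is done.

```bash
ls; mkdir -p pics
cat > h.py <<'E'
import numpy as np, cv2
from plant import env, cams
def shot(n,f=None):
    c=cams.read_camera(n)
    if f: cv2.imwrite('pics/'+f,c['pixels'][:,:,::-1])
    np.savez('/tmp/%s.npz'%n,**c)
    return c
def load(n): return dict(np.load('/tmp/%s.npz'%n))
def ray(c,u,v):
    K=np.array([[c['fx'],0,c['cx']],[0,c['fy'],c['cy']],[0,0,1.]]); 
    p=cv2.undistortPoints(np.array([[[u,v]]],float),K,np.array([c['k1'],0,0,0,0],float))[0,0]
    return np.array(c['origin']),np.array(c['rotation'])@np.array([p[0],p[1],1])
def onz(c,u,v,z):
    o,d=ray(c,u,v); return o+d*(z-o[2])/d[2]
def dep(c,u,v):
    o,d=ray(c,u,v); return o+d*np.median(c['z_map'][int(v)-1:int(v)+2,int(u)-1:int(u)+2])
E
python3 - <<'E'
from h import *
for n in ['scene','side']:
    c=shot(n,n+'0.png'); print(n,c['origin'],np.round(c['rotation'],3).tolist(),c['fx'],c['k1'])
print(env.get_obs())
E
```

```text
pics
scene [0.32740582 0.37516933 0.69307177] [-138.635, 0.7, -158.458] 478.1771098709245 -0.07910242034801057
side [ 0.15467641 -0.86416905  0.71247261] [-127.707, -0.619, -29.396] 526.9980155918446 0.01546142565593154
{'t': 0.1, 'q': array([-3.90714495, 23.59232721, -0.72849813, 91.49915573,  0.32072111,
       64.9915435 , -4.70863155]), 'qd': array([ 0.10476793, -0.08939974,  0.03695946, -0.15719999, -0.05338255,
        0.09352918, -0.03034325]), 'tau': array([ 1.90722414e-03, -5.89100254e+01,  6.43606726e-01, -2.91709310e+01,
       -5.37973386e-02,  1.45046425e-02,  7.40053088e-05]), 'tool_pos': array([ 6.24537800e-01, -4.14688118e-05,  2.21927653e-01]), 'tool_rot': array([-1.79919203e+02,  5.55358621e-03,  9.00021288e+01]), 'ft_force': array([ 0.00206866, -0.02331765,  0.69483551]), 'moment': array([ 0.00505722,  0.01559596, -0.04425885]), 'grasp_force': 0.0, 'opening': 0.08747149500209414}
```

View pics/scene0.png

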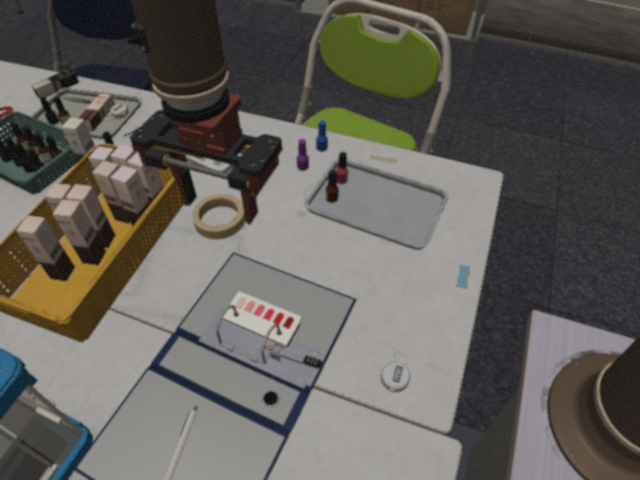

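View pics/side0.png

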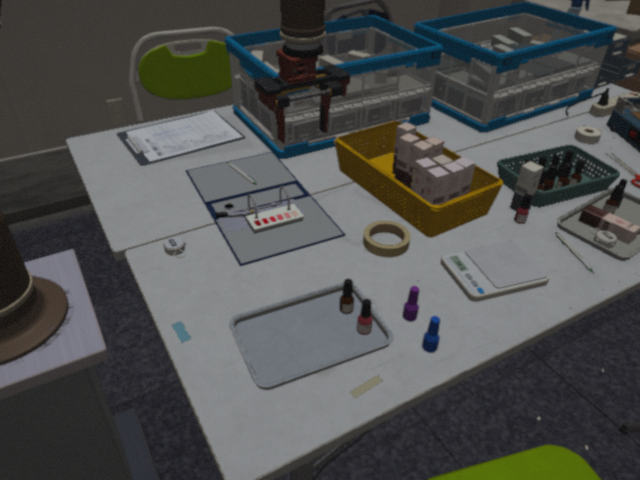

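Scene view: card with red swatches at (262,318), lever tab at (312,361), ring arches at (228,325)/(272,340), grey tray at (377,203) with amber (332,187) and crimson (342,168). Side view: card (275,217), tab (222,212), tray (310,335), amber (347,296), crimson (365,315). Look-alikes: purple bottle (302,153 scene), blue bottle (321,135); small tray with bottles (85,105); white cartons (85,215), none with red swatches on a plate. I choose the card at (262,318) and the big tray at (377,203).

```bash
cat >> h.py <<'E'
from scipy.spatial.transform import Rotation as Ro
_ray=ray
def RM(c): return Ro.from_euler('xyz',np.array(c['rotation']),degrees=True).as_matrix()
def ray(c,u,v):
    K=np.array([[c['fx'],0,c['cx']],[0,c['fy'],c['cy']],[0,0,1.]],float)
    p=cv2.undistortPoints(np.array([[[u,v]]],float),K,np.array([c['k1'],0,0,0,0],float))[0,0]
    return np.array(c['origin']),RM(c)@np.array([p[0],p[1],1])
def cross(a,b):
    (o1,d1),(o2,d2)=a,b
    s=np.linalg.lstsq(np.c_[d1,-d2],o2-o1,rcond=None)[0]
    p,q=o1+d1*s[0],o2+d2*s[1]; return (p+q)/2,np.linalg.norm(p-q)
E
python3 - <<'E'
from h import *
np.set_printoptions(precision=4,suppress=True)
S,D=load('scene'),load('side')
P={'card':(262,318,275,217),'tab':(312,361,222,212),'tray':(377,203,310,335),'amb':(332,180,347,296),'crim':(342,160,366,315)}
for k,(a,b,c,d) in P.items(): print(k,dep(S,a,b),dep(D,c,d),cross(ray(S,a,b),ray(D,c,d)))
for uv in [(235,254),(355,299),(180,332)]: print('board',onz(S,*uv,.004))
for uv in [(340,263),(241,262)]: print('boardside',onz(D,*uv,.004))
for n,c,(x0,y0,x1,y1) in [('s',S,(170,245,370,410)),('d',D,(185,150,345,265))]:
    cv2.imwrite('pics/crop_%s.png'%n,cv2.resize(c['pixels'][y0:y1,x0:x1,::-1],None,fx=3.9 if n=='s' else 4.5,fy=3.6 if n=='s' else 4.5,interpolation=cv2.INTER_CUBIC))
# stack
a=cv2.imread('pics/crop_s.png');b=cv2.imread('pics/crop_d.png')
a=cv2.resize(a,(400,330));b=cv2.resize(b,(400,288));cv2.imwrite('pics/crops.png',np.hstack([np.pad(a,((0,0),(0,0),(0,0))),np.pad(b,((0,42),(0,0),(0,0)))]))
E
```

```text
card [0.5669 0.0328 0.0214] [0.5668 0.0271 0.0224] (array([0.5683, 0.0314, 0.0189]), np.float64(0.0009602166656792194))
tab [0.4596 0.0811 0.0383] [0.4619 0.0813 0.0378] (array([0.4607, 0.0808, 0.038 ]), np.float64(0.002030963542338192))
tray [ 0.4729 -0.3037  0.003 ] [ 0.4717 -0.3068  0.0037] (array([ 0.4729, -0.305 ,  0.0015]), np.float64(0.0005247924903151955))
amb [ 0.5608 -0.2761  0.0609] [ 0.557  -0.2913  0.0472] (array([ 0.5622, -0.2892,  0.046 ]), np.float64(0.007788854508866612))
crim [ 0.5614 -0.3358  0.0643] [ 0.5586 -0.3501  0.0503] (array([ 0.5628, -0.3493,  0.0504]), np.float64(0.007217283340892711))
board [ 0.6797 -0.0814  0.004 ]
board [ 0.4408 -0.0675  0.004 ]
board [0.6875 0.0976 0.004 ]
boardside [ 0.6233 -0.1633  0.004 ]
boardside [ 0.4439 -0.0615  0.004 ]
```

View pics/crops.png

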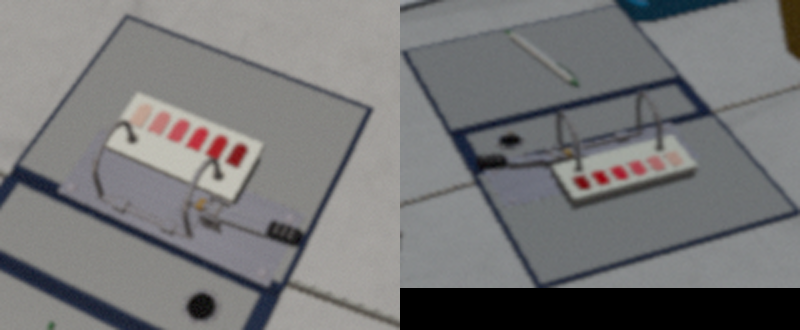

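Crop: the white plate with red-to-pink swatches on two posts, with ring arches on it and the black ribbed tab at the lever's end: choice confirmed. Estimate: file origin ≈ (0.574, 0.070), yaw ≈ -3.2°, tab ≈ (0.461, 0.081). I go above and look.

```bash
python3 -m jog '[{"dx":2,"dy":-3,"dz":-1,"rz":10},{"dx":4,"dy":-6,"dz":-2,"rz":20},{"dx":6,"dy":-10.5,"dz":-3,"rz":30},{"dx":6,"dy":-10.5,"dz":-3,"rz":40},{"dx":6,"dy":-10.5,"dz":-3,"rz":50},{"dx":6,"dy":-10.5,"dz":-3,"rz":60},{"dx":6,"dy":-10.5,"dz":-3,"rz":70},{"dx":6,"dy":-10.5,"dz":-3,"rz":80},{"dx":6,"dy":-10.5,"dz":-3,"rz":90},{"dx":6,"dy":-10.5,"dz":-3,"rz":93.2},{"dx":6,"dy":-10.5,"dz":-3,"rz":93.2},{"dx":6,"dy":-10.5,"dz":-3,"rz":93.2}]'
python3 - <<'E'
from h import *
c=shot('wrist','w1.png'); print(c['origin'],c['rotation'],c['fx'])
print(env.get_obs()['q'])
E
```

```text
[0.62460798 0.07149889 0.38465992] [1.64407936e+02 8.85189002e-02 5.53066284e-02] 365.1874701425604
[-3.90827092 23.59050811 -0.73016553 91.4888143   0.32147632 64.99085165
 -4.70985972]validation failed for argument at $[0]...
```

View pics/w1.png

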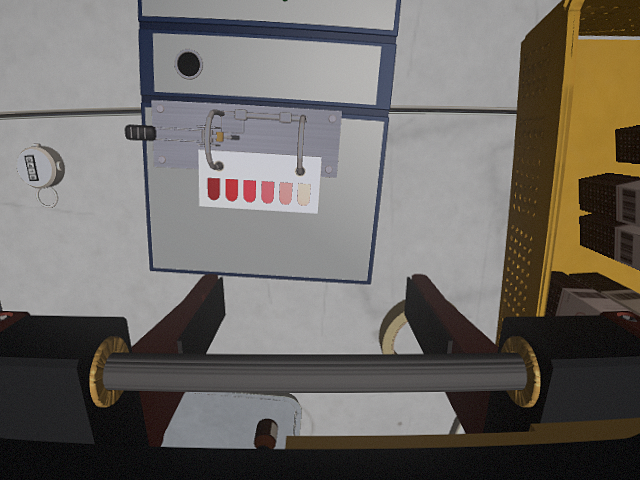

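Refused call (keys probably must all be given), but the wrist view is good: tab at (140,132), card corners (199,205),(319,213), posts' tops (218,166),(300,171), board corners (150,270),(371,283). I measure from this.

Run:
```python
from h import *
np.set_printoptions(precision=4,suppress=True)
W=load('wrist');S=load('scene')
def p(n,u,v,z): print(n,onz(W,u,v,z),dep(W,u,v))
a=onz(W,150,270,.004);b=onz(W,371,283,.004);print(a,b,'yaw',np.degrees(np.arctan2(*(b-a)[1::-1])))
p('tab',140,132,.037);p('pn',218,166,.037);p('pf',300,171,.037)
a=onz(W,219,166,.037);b=onz(W,300,171,.037);print('yaw',np.degrees(np.arctan2(*(b-a)[1::-1])))
px=W['pixels'].astype(int)
m=(px.min(2)>185).astype(np.uint8); m[:150]=0;m[220:]=0;m[:,:190]=0;m[:,330:]=0
red=((px[...,0]-px[...,2])>40).astype(np.uint8); red[:170]=0;red[210:]=0;red[:,:195]=0;red[:,325:]=0
m=cv2.morphologyEx(m|red,cv2.MORPH_CLOSE,np.ones((9,9)))
r=cv2.minAreaRect(cv2.findNonZero(m));q=cv2.boxPoints(r)
w=np.array([onz(W,*x,.0215) for x in q]);print(r,w,'centre',w.mean(0), np.linalg.norm(w[1]-w[0]),np.linalg.norm(w[2]-w[1]))
print('two-view tab',cross(ray(W,140,132),ray(S,312,361)))
ss=S['pixels'].astype(int)
mm=((ss[...,0]-ss[...,2])>40).astype(np.uint8);mm[:285]=0;mm[335:]=0;mm[:,:225]=0;mm[:,305:]=0
c1=cv2.minAreaRect(cv2.findNonZero(mm))[0];c2=cv2.minAreaRect(cv2.findNonZero(red))[0];print('swatch two-view',c1,c2,cross(ray(W,*c2),ray(S,*c1)))
```

```text
[ 0.4393 -0.0709  0.004 ] [ 0.6876 -0.0856  0.004 ] yaw -3.3974048923312385
tab [0.4617 0.0779 0.037 ] [0.462  0.0779 0.0377]
pn [0.5332 0.046  0.037 ] [0.533  0.0459 0.0362]
pf [0.6105 0.0411 0.037 ] [0.6111 0.0425 0.0529]
yaw -3.6289131557499203
((257.7882385253906, 181.08999633789062), (123.18724060058594, 56.24302291870117), 3.5395588874816895) [[ 0.5026  0.0056  0.0215]
 [ 0.5105  0.0611  0.0215]
 [ 0.6304  0.0535  0.0215]
 [ 0.6272 -0.0022  0.0215]] centre [0.5677 0.0295 0.0215] 0.05607588657162961 0.12017732534360669
two-view tab (array([0.4603, 0.0784, 0.0333]), np.float64(0.0011419655234803313))
swatch two-view (264.5258483886719, 311.939697265625) (249.22842407226562, 190.80203247070312) (array([0.5627, 0.0242, 0.0325]), np.float64(0.005706436436904158))
```

```bash
python3 -m jog '[{"dx":2,"dy":-3,"dz":-1,"rx":0,"ry":0,"rz":10,"grip":0}]'
```

```text
t: 0.28
tool_pos: [0.595, 0.0185, 0.2311]
tool_rot: [-179.9, 0.1, 79.7]
ft_force: [-0.1, 0.6, 0.5]
opening: 0.0873
grasp_force: 0.0
```

```bash
python3 -m jog '[{"dx":1,"dy":-4,"dz":2,"rx":0,"ry":0,"rz":10,"grip":0},{"dx":2,"dy":-8,"dz":4,"rx":0,"ry":0,"rz":20,"grip":60},{"dx":3,"dy":-12,"dz":6,"rx":0,"ry":0,"rz":30,"grip":60},{"dx":3.4,"dy":-14.2,"dz":7,"rx":0,"ry":0,"rz":40,"grip":60},{"dx":3.4,"dy":-14.2,"dz":8,"rx":0,"ry":0,"rz":50,"grip":60},{"dx":3.4,"dy":-14.2,"dz":9,"rx":0,"ry":0,"rz":60,"grip":60},{"dx":3.4,"dy":-14.2,"dz":10,"rx":0,"ry":0,"rz":70,"grip":60},{"dx":3.4,"dy":-14.2,"dz":11,"rx":0,"ry":0,"rz":80,"grip":60},{"dx":3.4,"dy":-14.2,"dz":11,"rx":0,"ry":0,"rz":83.5,"grip":60},{"dx":3.4,"dy":-14.2,"dz":11,"rx":0,"ry":0,"rz":83.5,"grip":100},{"dx":3.4,"dy":-14.2,"dz":11,"rx":0,"ry":0,"rz":83.5,"grip":100}]' 8
python3 - <<'E'
from h import *
c=shot('wrist','w2.png')
E
```

```text
t: 1.65
tool_pos: [0.4611, 0.0782, 0.1227]
tool_rot: [-180.0, -0.0, -3.4]
ft_force: [0.9, -0.0, 0.2]
opening: 0.0542
grasp_force: 0.0
```

View pics/w2.png

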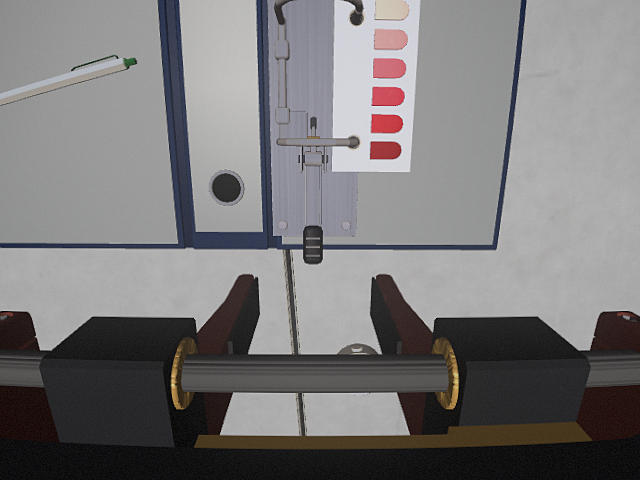

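Tab at (313,245), centred between the fingers (columns ~258 and ~372). Descend and grip.

```bash
python3 - <<'E'
from h import *
W=load('wrist'); print(onz(W,313,245,.037),dep(W,313,245),onz(W,313,228,.037),onz(W,313,263,.037))
E
python3 -m jog '[{"dx":0,"dy":0,"dz":3,"rx":0,"ry":0,"rz":0,"grip":100},{"dx":0,"dy":0,"dz":6,"rx":0,"ry":0,"rz":0,"grip":100},{"dx":0,"dy":0,"dz":8.5,"rx":0,"ry":0,"rz":0,"grip":100},{"dx":0,"dy":0,"dz":9.7,"rx":0,"ry":0,"rz":0,"grip":100},{"dx":0,"dy":0,"dz":10.3,"rx":0,"ry":0,"rz":0,"grip":100},{"dx":0,"dy":0,"dz":10.3,"rx":0,"ry":0,"rz":0,"grip":160},{"dx":0,"dy":0,"dz":10.3,"rx":0,"ry":0,"rz":0,"grip":255},{"dx":0,"dy":0,"dz":10.3,"rx":0,"ry":0,"rz":0,"grip":255},{"dx":0,"dy":0,"dz":10.3,"rx":0,"ry":0,"rz":0,"grip":255},{"dx":0,"dy":0,"dz":10.3,"rx":0,"ry":0,"rz":0,"grip":255},{"dx":0,"dy":0,"dz":10.3,"rx":0,"ry":0,"rz":0,"grip":255}]' 15
```

```text
[0.46085524 0.07716606 0.037     ] [0.46122255 0.07713789 0.03823836] [0.47325815 0.07642542 0.037     ] [0.44735951 0.07797225 0.037     ]
t: 3.08
tool_pos: [0.4614, 0.0794, 0.02]
tool_rot: [-179.9, -0.0, -3.4]
ft_force: [-0.9, 6.3, 1.9]
opening: 0.0138
grasp_force: 15.0
```

```bash
python3 -m jog '[{"dx":0.16,"dy":0,"dz":-0.62,"rx":0,"ry":0,"rz":0,"grip":255},{"dx":0.38,"dy":0,"dz":-1.22,"rx":0,"ry":0,"rz":0,"grip":255},{"dx":0.66,"dy":0,"dz":-1.8,"rx":0,"ry":0,"rz":0,"grip":255},{"dx":1.0,"dy":0,"dz":-2.34,"rx":0,"ry":0,"rz":0,"grip":255},{"dx":1.4,"dy":0,"dz":-2.84,"rx":0,"ry":0,"rz":0,"grip":255},{"dx":1.85,"dy":0,"dz":-3.3,"rx":0,"ry":0,"rz":0,"grip":255},{"dx":2.3,"dy":0,"dz":-3.65,"rx":0,"ry":0,"rz":0,"grip":255},{"dx":2.6,"dy":0,"dz":-3.85,"rx":0,"ry":0,"rz":0,"grip":255},{"dx":2.6,"dy":0,"dz":-3.85,"rx":0,"ry":0,"rz":0,"grip":255}]'
python3 -m jog '[{"dx":0,"dy":0,"dz":0,"rx":0,"ry":0,"rz":0,"grip":200},{"dx":0,"dy":0,"dz":0,"rx":0,"ry":0,"rz":0,"grip":150},{"dx":0,"dy":0,"dz":0,"rx":0,"ry":0,"rz":0,"grip":120},{"dx":0,"dy":0,"dz":-2,"rx":0,"ry":0,"rz":0,"grip":60},{"dx":2,"dy":2,"dz":-5,"rx":0,"ry":0,"rz":0,"grip":0},{"dx":3,"dy":3,"dz":-7,"rx":0,"ry":0,"rz":0,"grip":0},{"dx":3,"dy":3,"dz":-7,"rx":0,"ry":0,"rz":0,"grip":0},{"dx":3,"dy":3,"dz":-7,"rx":0,"ry":0,"rz":0,"grip":0}]'
python3 - <<'E'
from h import *
c=shot('wrist','w3.png');print(c['origin'])
E
```

```text
t: 4.2
tool_pos: [0.487, 0.0778, 0.0586]
tool_rot: [-179.9, 0.0, -3.5]
ft_force: [-1.7, 5.6, 6.0]
opening: 0.0141
grasp_force: 15.0
t: 5.2
tool_pos: [0.5141, 0.0452, 0.1272]
tool_rot: [180.0, 0.1, -3.5]
ft_force: [0.4, 0.6, 0.1]
opening: 0.085
grasp_force: 0.0
[0.58783342 0.03841222 0.28983736]
```

View pics/w3.png

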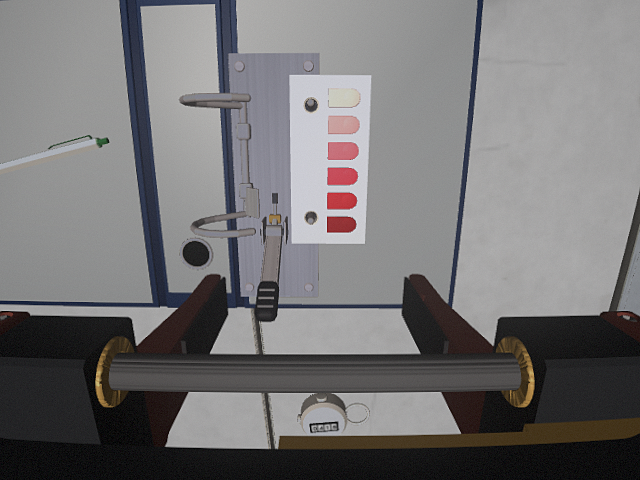

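Lever raised (tab (267,300)), rings swung open (ends (185,100),(195,228)), card free at corners ≈(291,75),(370,78),(365,243),(291,242).

Run:
```python
from h import *
np.set_printoptions(precision=4,suppress=True)
W=load('wrist');px=W['pixels'].astype(int)
m=((px.min(2)>205)|((px[...,0]-px[...,2])>30)).astype(np.uint8)
m[:65]=0;m[255:]=0;m[:,:284]=0;m[:,378:]=0
m=cv2.morphologyEx(m,cv2.MORPH_OPEN,np.ones((5,5)))
m=cv2.morphologyEx(m,cv2.MORPH_CLOSE,np.ones((15,15)))
c=max(cv2.findContours(m,0,2)[0],key=cv2.contourArea)
q=cv2.approxPolyDP(c,8,True)[:,0]; print(q.tolist())
for z in (.0215,):
    w=np.array([onz(W,float(a),float(b),z)[:2] for a,b in q]); r=cv2.minAreaRect((w*1000).astype(np.float32)); print(w,r)
print(dep(W,310,160),dep(W,260,160),dep(W,300,270),dep(W,420,160))
o=env.get_obs();print(o['tool_pos'],o['tool_rot'])
```

```text
[[329, 116], [326, 231], [347, 233], [358, 121]]
[[0.6013 0.0277]
 [0.5182 0.0341]
 [0.5157 0.0182]
 [0.5968 0.0074]] ((558.5382690429688, 22.944931030273438), (20.64423942565918, 83.62565612792969), 82.41918182373047)
[0.5718 0.0429 0.0217] [0.5731 0.0814 0.0051] [0.4818 0.0571 0.0049] [ 0.566  -0.0414  0.0045]
[0.5139 0.0453 0.127 ] [179.9861   0.1173  -3.4562]
```

Run:
```python
from h import *
np.set_printoptions(precision=4,suppress=True)
W=load('wrist')
z=W['z_map'];m=np.zeros((480,640),np.uint8)
for v in range(50,262):
    for u in range(280,385):
        o,d=ray(W,u,v); h=(o+d*z[v,u])[2]
        m[v,u]= .017<h<.027
m=cv2.morphologyEx(m,cv2.MORPH_OPEN,np.ones((5,5)))
c=max(cv2.findContours(m,0,2)[0],key=cv2.contourArea)[:,0].astype(float)
w=np.array([onz(W,a,b,.0215)[:2] for a,b in c]);print(cv2.minAreaRect((w*1000).astype(np.float32)))
for q in [(291,75),(370,78),(365,243),(291,242)]: print(onz(W,*map(float,q),.0215))
```

```text
((568.5736083984375, 29.29852867126465), (56.486717224121094, 120.14891052246094), 86.46163177490234)
[0.63   0.0523 0.0215]
[ 0.6249 -0.0018  0.0215]
[0.507  0.0047 0.0215]
[0.5112 0.0613 0.0215]
```

```bash
python3 -m jog '[{"dx":3,"dy":0.7,"dz":0,"rx":0,"ry":0,"rz":0,"grip":50},{"dx":5.5,"dy":1.3,"dz":0,"rx":0,"ry":0,"rz":0,"grip":50},{"dx":5.5,"dy":1.3,"dz":2,"rx":0,"ry":0,"rz":0,"grip":50},{"dx":5.5,"dy":1.3,"dz":5,"rx":0,"ry":0,"rz":0,"grip":50},{"dx":5.5,"dy":1.3,"dz":8,"rx":0,"ry":0,"rz":0,"grip":50},{"dx":5.5,"dy":1.3,"dz":9.5,"rx":0,"ry":0,"rz":0,"grip":50},{"dx":5.5,"dy":1.3,"dz":10.5,"rx":0,"ry":0,"rz":0,"grip":50},{"dx":5.5,"dy":1.3,"dz":10.9,"rx":0,"ry":0,"rz":0,"grip":50},{"dx":5.5,"dy":1.3,"dz":10.9,"rx":0,"ry":0,"rz":0,"grip":50}]' 15
python3 - <<'E'
from h import *
o=env.get_obs();print(o['tool_pos'],o['ft_force'])
E
```

```text
t: 6.38
tool_pos: [0.5695, 0.0285, 0.0195]
tool_rot: [-180.0, -0.0, -3.5]
ft_force: [-0.0, 0.4, 0.0]
opening: 0.0705
grasp_force: 0.0
[0.56954639 0.02849782 0.01951478] [-0.02266833  0.40743407  0.03028364]
```

```bash
python3 -m jog '[{"dx":0,"dy":0,"dz":0.3,"rx":0,"ry":0,"rz":0,"grip":50},{"dx":0,"dy":0,"dz":0.3,"rx":0,"ry":0,"rz":0,"grip":75},{"dx":0,"dy":0,"dz":0.3,"rx":0,"ry":0,"rz":0,"grip":140},{"dx":0,"dy":0,"dz":0.3,"rx":0,"ry":0,"rz":0,"grip":140},{"dx":0,"dy":0,"dz":0.3,"rx":0,"ry":0,"rz":0,"grip":140},{"dx":0,"dy":0,"dz":0.3,"rx":0,"ry":0,"rz":0,"grip":140}]' 20
python3 -m jog '[{"dx":0,"dy":0,"dz":-0.4,"rx":0,"ry":0,"rz":0,"grip":140},{"dx":0,"dy":0,"dz":-0.8,"rx":0,"ry":0,"rz":0,"grip":140},{"dx":0,"dy":0,"dz":-1.2,"rx":0,"ry":0,"rz":0,"grip":140}]'
python3 - <<'E'
from h import *
c=shot('wrist','w4.png')
E
```

```text
t: 7.12
tool_pos: [0.5694, 0.0295, 0.0164]
tool_rot: [-179.9, -0.0, -3.5]
ft_force: [-0.4, 4.5, 2.3]
opening: 0.0556
grasp_force: 20.0
t: 7.5
tool_pos: [0.5694, 0.0294, 0.0279]
tool_rot: [-180.0, -0.0, -3.5]
ft_force: [1.7, 5.8, -4.0]
opening: 0.0555
grasp_force: 20.0
```

View pics/w4.png

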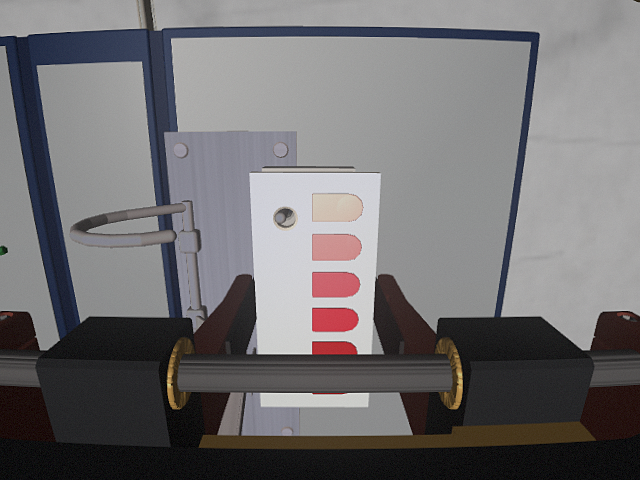

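Card held between the fingers and lifting level; far post still in its hole at (285,216). Continue up.

```bash
python3 -m jog '[{"dx":0,"dy":-0.1,"dz":-0.5,"rx":0,"ry":0,"rz":0,"grip":140},{"dx":0,"dy":-0.1,"dz":-1.0,"rx":0,"ry":0,"rz":0,"grip":140},{"dx":0,"dy":-0.1,"dz":-1.5,"rx":0,"ry":0,"rz":0,"grip":140},{"dx":0,"dy":-0.1,"dz":-2.5,"rx":0,"ry":0,"rz":0,"grip":140},{"dx":0,"dy":-0.1,"dz":-5,"rx":0,"ry":0,"rz":0,"grip":140},{"dx":0,"dy":-0.1,"dz":-8,"rx":0,"ry":0,"rz":0,"grip":140},{"dx":0,"dy":-0.1,"dz":-10,"rx":0,"ry":0,"rz":0,"grip":140},{"dx":0,"dy":-0.1,"dz":-10,"rx":0,"ry":0,"rz":0,"grip":140}]'
python3 - <<'E'
from h import *
np.set_printoptions(precision=4,suppress=True)
S,D=load('scene'),load('side')
for nm,c in (('S',S),('D',D)):
    z=c['z_map']; v,u=np.mgrid[0:480,0:640]
    K=np.array([[c['fx'],0,c['cx']],[0,c['fy'],c['cy']],[0,0,1.]],float)
    n=cv2.undistortPoints(np.stack([u,v],-1).reshape(-1,1,2).astype(float),K,np.array([c['k1'],0,0,0,0],float))[:,0]
    P=np.array(c['origin'])+(np.c_[n,np.ones(len(n))]*z.reshape(-1,1))@RM(c).T
    ok=(P[:,0]>.3)&(P[:,0]<.66)&(P[:,1]<-.19)&(P[:,1]>-.43)&(z.ravel()>0)
    rim=P[ok&(P[:,2]>.009)&(P[:,2]<.02)]; 
    r=cv2.minAreaRect((rim[:,:2]*1000).astype(np.float32));print(nm,'rim',len(rim),r)
    fl=P[ok&(P[:,2]<.009)&(abs(P[:,0]-.47)<.06)&(abs(P[:,1]+.305)<.05)];print('floor',fl[:,2].mean())
    b=P[ok&(P[:,2]>.035)]; 
    for s in (b[b[:,1]>-.318],b[b[:,1]<-.318]): print('bottle',len(s),s.min(0),s.max(0))
E
```

```text
t: 8.55
tool_pos: [0.5704, 0.0292, 0.1301]
tool_rot: [-180.0, -0.2, -3.5]
ft_force: [0.2, 0.1, -0.2]
opening: 0.0557
grasp_force: 20.0
S rim 1440 ((502.70843505859375, -315.6571044921875), (197.68907165527344, 317.6422119140625), 84.73432922363281)
floor 0.001652918966812614
bottle 178 [ 0.5526 -0.2912  0.0352] [ 0.5734 -0.2724  0.0775]
bottle 398 [ 0.5538 -0.43    0.0352] [ 0.66   -0.3294  0.077 ]
D rim 1996 ((502.6328125, -309.1837463378906), (193.1868133544922, 328.5080871582031), 79.77288818359375)
floor 0.003698624060391179
bottle 215 [ 0.5492 -0.2948  0.035 ] [ 0.5705 -0.2738  0.0792]
bottle 496 [ 0.5485 -0.43    0.0351] [ 0.6597 -0.3344  0.0789]
```

Run:
```python
from h import *
np.set_printoptions(precision=4,suppress=True)
S,D=load('scene'),load('side')
for c,q in ((S,[(307,203),(427,247),(447,192),(335,158)]),(D,[(231,322),(264,386),(392,343),(350,284)])):
    w=np.array([onz(c,float(a),float(b),.013)[:2] for a,b in q]); print(w); r=cv2.minAreaRect((w*1000).astype(np.float32)); print(w.mean(0),r)
```

```text
[[ 0.6017 -0.2439]
 [ 0.3514 -0.2172]
 [ 0.3456 -0.3759]
 [ 0.5971 -0.3947]]
[ 0.474  -0.3079] ((474.26397705078125, -305.9770202636719), (158.6737060546875, 258.2554931640625), 85.71591186523438)
[[ 0.3579 -0.2182]
 [ 0.3507 -0.3729]
 [ 0.5833 -0.3988]
 [ 0.601  -0.236 ]]
[ 0.4732 -0.3065] ((471.0596618652344, -304.268798828125), (163.7600555419922, 243.58920288085938), 83.80794525146484)
```

```bash
python3 -m jog '[{"dx":-0.5,"dy":1.5,"dz":0,"rx":0,"ry":0,"rz":0.5,"grip":140},{"dx":-1.5,"dy":5,"dz":0,"rx":0,"ry":0,"rz":1,"grip":140},{"dx":-3,"dy":9.5,"dz":0,"rx":0,"ry":0,"rz":1.5,"grip":140},{"dx":-4.5,"dy":14,"dz":0,"rx":0,"ry":0,"rz":1.5,"grip":140},{"dx":-6,"dy":18.5,"dz":0,"rx":0,"ry":0,"rz":1.5,"grip":140},{"dx":-7.5,"dy":23,"dz":0,"rx":0,"ry":0,"rz":1.5,"grip":140},{"dx":-9,"dy":27.5,"dz":0,"rx":0,"ry":0,"rz":1.5,"grip":140},{"dx":-10,"dy":31.5,"dz":0,"rx":0,"ry":0,"rz":1.5,"grip":140},{"dx":-10.5,"dy":33.5,"dz":0,"rx":0,"ry":0,"rz":1.5,"grip":140},{"dx":-10.5,"dy":34,"dz":0,"rx":0,"ry":0,"rz":1.5,"grip":140},{"dx":-10.5,"dy":34,"dz":3,"rx":0,"ry":0,"rz":1.5,"grip":140},{"dx":-10.5,"dy":34,"dz":6,"rx":0,"ry":0,"rz":1.5,"grip":140},{"dx":-10.5,"dy":34,"dz":8,"rx":0,"ry":0,"rz":1.5,"grip":140},{"dx":-10.5,"dy":34,"dz":8,"rx":0,"ry":0,"rz":1.5,"grip":140},{"dx":-10.5,"dy":34,"dz":8,"rx":0,"ry":0,"rz":1.5,"grip":140}]'
python3 - <<'E'
from h import *
c=shot('wrist','w5.png')
E
```

```text
t: 10.42
tool_pos: [0.444, -0.3033, 0.0485]
tool_rot: [180.0, -0.0, -5.0]
ft_force: [-0.3, -1.0, -1.1]
opening: 0.0554
grasp_force: 20.0
```

View pics/w5.png

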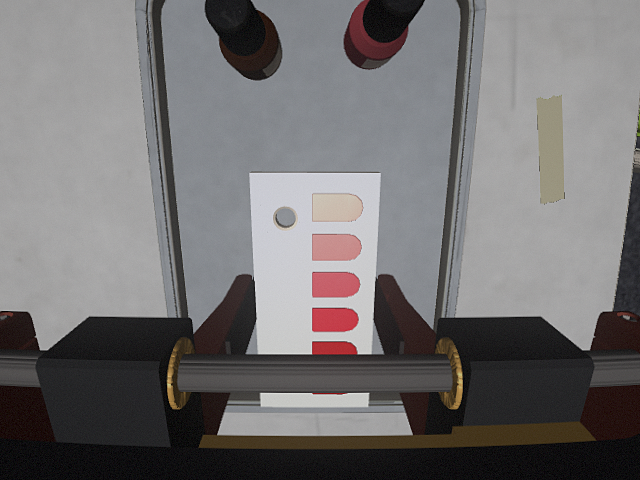

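Run:
```python
from h import *
np.set_printoptions(precision=4,suppress=True)
W=load('wrist')
for n,u,v,z in [('near rim',300.,409.,.015),('card near',314.,406.,.0535),('card far',314.,173.,.0535),('bottle foot near',262.,78.,.003),('crim',370.,69.,.003),('inner L',185.,319.,.002),('inner R',438.,319.,.002)]: print(n,onz(W,u,v,z))
```

```text
near rim [ 0.3488 -0.2878  0.015 ]
card near [ 0.3831 -0.3     0.0535]
card far [ 0.5026 -0.3103  0.0535]
bottle foot near [ 0.5505 -0.2865  0.003 ]
crim [ 0.5501 -0.3441  0.003 ]
inner L [ 0.413  -0.2194  0.002 ]
inner R [ 0.3992 -0.381   0.002 ]
```

Card centred between the rims, 46 mm short of the bottles (250,60),(380,45). Lower it.

```bash
python3 -m jog '[{"dx":0.3,"dy":0,"dz":1.5,"rx":0,"ry":0,"rz":0,"grip":140},{"dx":0.5,"dy":0,"dz":3,"rx":0,"ry":0,"rz":0,"grip":140},{"dx":0.5,"dy":0,"dz":3.8,"rx":0,"ry":0,"rz":0,"grip":140},{"dx":0.5,"dy":0,"dz":4.1,"rx":0,"ry":0,"rz":0,"grip":140},{"dx":0.5,"dy":0,"dz":4.2,"rx":0,"ry":0,"rz":0,"grip":140},{"dx":0.5,"dy":0,"dz":4.3,"rx":0,"ry":0,"rz":0,"grip":140},{"dx":0.5,"dy":0,"dz":4.3,"rx":0,"ry":0,"rz":0,"grip":140}]'
```

```text
t: 11.35
tool_pos: [0.4489, -0.304, 0.0054]
tool_rot: [180.0, -0.0, -5.0]
ft_force: [0.9, -0.9, -0.3]
opening: 0.0555
grasp_force: 20.0
```

```bash
python3 -m jog '[{"dx":0,"dy":0,"dz":0.1,"rx":0,"ry":0,"rz":0,"grip":140},{"dx":0,"dy":0,"dz":0.1,"rx":0,"ry":0,"rz":0,"grip":140}]'
```

```text
t: 11.6
tool_pos: [0.4488, -0.3039, 0.0042]
tool_rot: [180.0, -0.0, -5.0]
ft_force: [0.2, 1.0, 0.2]
opening: 0.0561
grasp_force: 20.0
```

```bash
python3 -m jog '[{"dx":0,"dy":0,"dz":0.1,"rx":0,"ry":0,"rz":0,"grip":140},{"dx":0,"dy":0,"dz":0.1,"rx":0,"ry":0,"rz":0,"grip":140}]'
```

```text
t: 11.85
tool_pos: [0.4487, -0.3039, 0.0031]
tool_rot: [-180.0, 0.0, -5.0]
ft_force: [0.1, 0.8, -0.3]
opening: 0.0555
grasp_force: 20.0
```

```bash
python3 -m jog '[{"dx":0,"dy":0,"dz":0.07,"rx":0,"ry":0,"rz":0,"grip":140},{"dx":0,"dy":0,"dz":0.07,"rx":0,"ry":0,"rz":0,"grip":140}]'
```

```text
t: 12.1
tool_pos: [0.4488, -0.304, 0.0025]
tool_rot: [180.0, -0.0, -5.0]
ft_force: [0.7, -0.3, 1.1]
opening: 0.0556
grasp_force: 20.5
```

```bash
python3 -m jog '[{"dx":0,"dy":0,"dz":0.07,"rx":0,"ry":0,"rz":0,"grip":140},{"dx":0,"dy":0,"dz":0.07,"rx":0,"ry":0,"rz":0,"grip":140}]'
```

```text
t: 12.35
tool_pos: [0.4488, -0.304, 0.0024]
tool_rot: [-180.0, -0.0, -5.0]
ft_force: [-1.9, 1.8, 9.6]
opening: 0.0556
grasp_force: 24.6
```

Contact. Release gently, then rise.

```bash
python3 -m jog '[{"dx":0,"dy":0,"dz":-0.05,"rx":0,"ry":0,"rz":0,"grip":90},{"dx":0,"dy":0,"dz":-0.05,"rx":0,"ry":0,"rz":0,"grip":80},{"dx":0,"dy":0,"dz":-0.05,"rx":0,"ry":0,"rz":0,"grip":65},{"dx":0,"dy":0,"dz":-0.05,"rx":0,"ry":0,"rz":0,"grip":50},{"dx":0,"dy":0,"dz":-0.05,"rx":0,"ry":0,"rz":0,"grip":50},{"dx":0,"dy":0,"dz":-0.05,"rx":0,"ry":0,"rz":0,"grip":50},{"dx":0,"dy":0,"dz":-1,"rx":0,"ry":0,"rz":0,"grip":50},{"dx":0,"dy":0,"dz":-4,"rx":0,"ry":0,"rz":0,"grip":50},{"dx":0,"dy":0,"dz":-8,"rx":0,"ry":0,"rz":0,"grip":50},{"dx":0,"dy":0,"dz":-12,"rx":0,"ry":0,"rz":0,"grip":80},{"dx":0,"dy":0,"dz":-13,"rx":0,"ry":0,"rz":0,"grip":100},{"dx":0,"dy":0,"dz":-13,"rx":0,"ry":0,"rz":0,"grip":100}]' 15
python3 - <<'E'
from h import *
shot('wrist','w6.png')
E
```

```text
t: 13.85
tool_pos: [0.4488, -0.3033, 0.1319]
tool_rot: [-180.0, -0.0, -5.0]
ft_force: [-0.6, 0.5, 0.4]
opening: 0.0536
grasp_force: 0.0
```

View pics/w6.png

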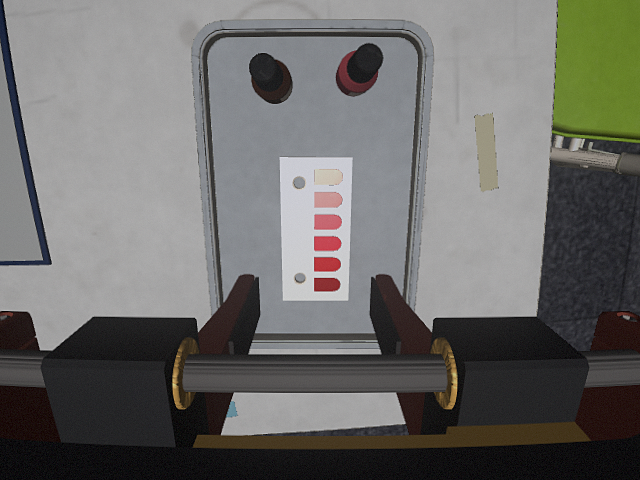

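Card lies flat in the tray at (315,228), swatches up, both bottles standing at (270,80),(358,70). Back to the raised lever.

```bash
python3 -m jog '[{"dx":0,"dy":-3,"dz":0,"rx":0,"ry":0,"rz":-0.5,"grip":100},{"dx":0,"dy":-8,"dz":0,"rx":0,"ry":0,"rz":-1,"grip":100},{"dx":0.2,"dy":-13,"dz":0,"rx":0,"ry":0,"rz":-1.5,"grip":100},{"dx":0.4,"dy":-18,"dz":0,"rx":0,"ry":0,"rz":-1.5,"grip":100},{"dx":0.5,"dy":-23,"dz":0,"rx":0,"ry":0,"rz":-1.5,"grip":100},{"dx":0.5,"dy":-28,"dz":0,"rx":0,"ry":0,"rz":-1.5,"grip":100},{"dx":0.5,"dy":-33,"dz":0,"rx":0,"ry":0,"rz":-1.5,"grip":100},{"dx":0.5,"dy":-36.5,"dz":0,"rx":0,"ry":0,"rz":-1.5,"grip":100},{"dx":0.5,"dy":-38.3,"dz":0,"rx":0,"ry":0,"rz":-1.5,"grip":100},{"dx":0.5,"dy":-38.3,"dz":1,"rx":0,"ry":0,"rz":-1.5,"grip":100},{"dx":0.5,"dy":-38.3,"dz":1,"rx":0,"ry":0,"rz":-1.5,"grip":100}]'
python3 - <<'E'
from h import *
c=shot('wrist')
cv2.imwrite('pics/w7.png',c['pixels'][:,:,::-1])
E
```

```text
t: 15.28
tool_pos: [0.4861, 0.0752, 0.1204]
tool_rot: [179.9, 0.1, -3.6]
ft_force: [0.6, -0.4, 0.2]
opening: 0.0535
grasp_force: 0.0
```

View pics/w7.png

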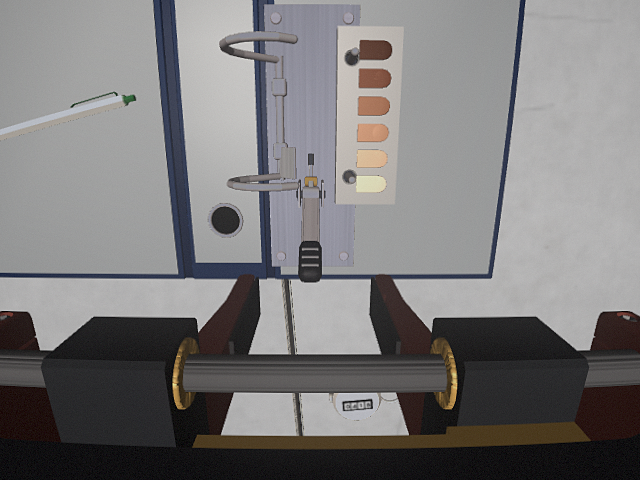

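Middle card (brown swatches) still on posts (351,57),(349,177); tab at (310,262) between the fingers. Grip it.

```bash
python3 -m jog '[{"dx":0,"dy":-0.2,"dz":2,"rx":0,"ry":0,"rz":0,"grip":100},{"dx":0,"dy":-0.2,"dz":4.5,"rx":0,"ry":0,"rz":0,"grip":100},{"dx":0,"dy":-0.2,"dz":6.2,"rx":0,"ry":0,"rz":0,"grip":100},{"dx":0,"dy":-0.2,"dz":6.2,"rx":0,"ry":0,"rz":0,"grip":160},{"dx":0,"dy":-0.2,"dz":6.2,"rx":0,"ry":0,"rz":0,"grip":255},{"dx":0,"dy":-0.2,"dz":6.2,"rx":0,"ry":0,"rz":0,"grip":255},{"dx":0,"dy":-0.2,"dz":6.2,"rx":0,"ry":0,"rz":0,"grip":255},{"dx":0,"dy":-0.2,"dz":6.2,"rx":0,"ry":0,"rz":0,"grip":255},{"dx":0,"dy":-0.2,"dz":6.2,"rx":0,"ry":0,"rz":0,"grip":255}]' 20
```

```text
t: 16.45
tool_pos: [0.4874, 0.0781, 0.0603]
tool_rot: [180.0, -0.0, -3.5]
ft_force: [-1.6, -5.1, 7.1]
opening: 0.0134
grasp_force: 20.0
```

```bash
python3 -m jog '[{"dx":-0.3,"dy":0,"dz":0.2,"rx":0,"ry":0,"rz":0,"grip":255},{"dx":-0.75,"dy":0,"dz":0.55,"rx":0,"ry":0,"rz":0,"grip":255},{"dx":-1.2,"dy":0,"dz":1.0,"rx":0,"ry":0,"rz":0,"grip":255},{"dx":-1.6,"dy":0,"dz":1.5,"rx":0,"ry":0,"rz":0,"grip":255},{"dx":-1.95,"dy":0,"dz":2.05,"rx":0,"ry":0,"rz":0,"grip":255},{"dx":-2.25,"dy":0,"dz":2.65,"rx":0,"ry":0,"rz":0,"grip":255},{"dx":-2.5,"dy":0,"dz":3.25,"rx":0,"ry":0,"rz":0,"grip":255},{"dx":-2.6,"dy":0,"dz":3.85,"rx":0,"ry":0,"rz":0,"grip":255},{"dx":-2.6,"dy":0,"dz":3.95,"rx":0,"ry":0,"rz":0,"grip":255},{"dx":-2.6,"dy":0,"dz":4.0,"rx":0,"ry":0,"rz":0,"grip":255}]'
```

```text
t: 17.7
tool_pos: [0.4591, 0.0798, 0.0192]
tool_rot: [179.9, 0.2, -3.5]
ft_force: [-4.3, -3.4, 0.7]
opening: 0.0139
grasp_force: 20.0
```

```bash
python3 -m jog '[{"dx":0,"dy":0,"dz":0,"rx":0,"ry":0,"rz":0,"grip":200},{"dx":0,"dy":0,"dz":0,"rx":0,"ry":0,"rz":0,"grip":140},{"dx":0,"dy":0,"dz":0,"rx":0,"ry":0,"rz":0,"grip":120},{"dx":0,"dy":0,"dz":-2,"rx":0,"ry":0,"rz":0,"grip":120},{"dx":0,"dy":0,"dz":-4,"rx":0,"ry":0,"rz":0,"grip":255},{"dx":0,"dy":0,"dz":-4,"rx":0,"ry":0,"rz":0,"grip":255},{"dx":0,"dy":0,"dz":-4,"rx":0,"ry":0,"rz":0,"grip":255},{"dx":0,"dy":0,"dz":-4,"rx":0,"ry":0,"rz":0,"grip":255},{"dx":0,"dy":0,"dz":-3,"rx":0,"ry":0,"rz":0,"grip":255},{"dx":0,"dy":0,"dz":-2.2,"rx":0,"ry":0,"rz":0,"grip":255},{"dx":0,"dy":0,"dz":-2.0,"rx":0,"ry":0,"rz":0,"grip":255},{"dx":0,"dy":0,"dz":-1.8,"rx":0,"ry":0,"rz":0,"grip":255}]'
```

```text
t: 19.2
tool_pos: [0.4607, 0.0807, 0.0383]
tool_rot: [-180.0, 0.1, -3.5]
ft_force: [-8.5, -0.1, 33.4]
opening: 0.0003
grasp_force: 15.5
```

```bash
python3 -m jog '[{"dx":0,"dy":0,"dz":-1,"rx":0,"ry":0,"rz":0,"grip":255},{"dx":0,"dy":0,"dz":-4,"rx":0,"ry":0,"rz":0,"grip":255},{"dx":0,"dy":0,"dz":-8,"rx":0,"ry":0,"rz":0,"grip":200},{"dx":-2,"dy":0,"dz":-11,"rx":0,"ry":0,"rz":0,"grip":200},{"dx":-3,"dy":0,"dz":-13,"rx":0,"ry":0,"rz":0,"grip":200},{"dx":-3,"dy":0,"dz":-13,"rx":0,"ry":0,"rz":0,"grip":200}]'
python3 - <<'E'
from h import *
a=shot('wrist')['pixels'];b=shot('side')['pixels']
a=cv2.resize(a,(400,300));b=cv2.resize(b[140:400,160:507],(400,300))
cv2.imwrite('pics/end.png',np.hstack([a,b])[:,:,::-1])
W=load('wrist')
E
```

```text
t: 19.95
tool_pos: [0.4317, 0.0829, 0.1688]
tool_rot: [-179.9, -0.1, -3.5]
ft_force: [-0.2, -0.2, -0.3]
opening: 0.0187
grasp_force: 0.0
```

View pics/end.png

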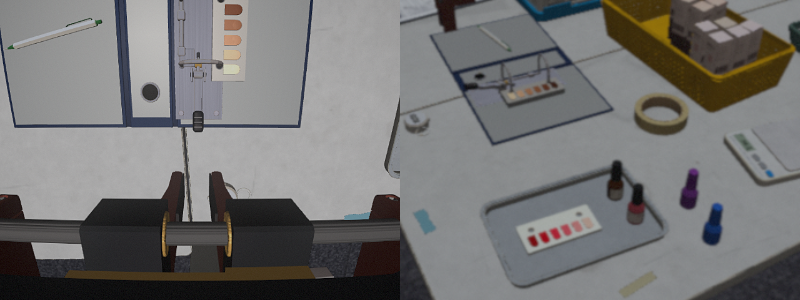

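Lever is down (left, tab at (198,120)), the rings are closed onto the posts with the brown-swatch card filed, and the red card lies flat in the tray (560,228 in the right half) beside both standing bottles.

```bash
python3 -c "
from plant import close_job
print(close_job())"
```

```text
the job is handed in; nothing more can be done
None
```

The job is handed in at about 20 s: the red-swatch card lies flat, swatches up, in the tray beside both standing bottles, and the lever is home with the rings closed and the other cards left on the posts.

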